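# Press the snap lid of a leftovers box shut and close its steam vent

### The arm

A 6-joint arm with a two-finger parallel gripper is mounted at the origin on the work surface. World frame = base frame: x ahead of the robot, y to its left, z up, the work surface at z = 0. Lengths are in m, angles in degrees, forces in N, time in s.
With the tool pointing down it reaches from about 0.325 to 0.775 m from the base axis. Payload 5.5 kg.
Tool frame: the origin (TCP) lies at the centre of the arm's flange, where the gripper is bolted on; the fingertips stand 182 mm ahead of it and the grasp point (between the pads) lies 163 mm ahead of it; z points along the fingers, y is the line along which they close (so a half turn about z gives the same grasp; the last joint's range is limited). The gripper opens to 88 mm and grips with 3 to 60 N. Pads are 20 mm wide; open, the fingers measure 115 mm over their backs; the gripper's body (75 mm by 178 mm) begins 61 mm behind the grasp point.
Start: joints at [-80.14, 5.22, 70.514, -0, 104.267, -3.249], TCP at [0.136, -0.584, 0.405] pointing down, gripper open.
Joint ranges: [-164.24, 164.24], [-49.07, 125.15], [9.68, 141.18], [-86.29, 266.29], [3.28, 154.24], [-151.56, 151.56]. Speed limits (degrees/s): [147.25, 147.25, 172.46, 180, 180, 180].

### API

Orientations are given as [roll, pitch, yaw] about the fixed x, y, z axes, in that order (R = Rz(yaw) Ry(pitch) Rx(roll)).
In Python, from station import r gives the robot as it stands. The module is installed in compiled form; this text tells all that it offers. Calls block until the motion is done:
- r.reach(position, orientation): joint-space move of the TCP to a pose.
- r.servo_line(position, rotation=None, speed=0.15): straight line of the TCP; rotation=None keeps the orientation; speed is the mean speed in m/s.
- r.move_joints(angles): joint-space move.
- r.let_go() and r.grab(squeeze=None): open the fingers fully, or close them until they stop; squeeze is the grip in N (None keeps the last).
- r.wait(seconds).
- r.inverse_kinematics(position, orientation): joint angles nearest the present ones, or None.
- r.sense(): the state.
- r.snapshot(name): name is "scene" or "top" or "wrist"; returns a dict with "frame" (420x560x3 uint8, red, green, blue), "fx", "fy", "cx", "cy" (pixels), "dist_coeffs" ([k1, k2, p1, p2, k3] as OpenCV has them; the pictures are not rectified), "R" (3x3) and "t" (3): a world point X has camera coordinates R X + t. Camera axes: x right, y down, z forward; pixel columns grow to the right and rows downward; lengths in m; the calibration is good to about 2 mm. A picture is of the moment at which its call begins. There is no depth.
A pose or a line that the arm cannot do raises r.IKError and nothing moves.
- r.hand_in(): hands the job in; it is judged then, once.
The state is a dict: "clock": time; "joints": joint angles; "joint_vel": joint speeds; "joint_torque": joint torques, N m; "tcp_pos": TCP position; "orientation": TCP orientation; "contact_force": force on the tool from outside, world axes, zero at the start; "torque": the same for the moment, N m; "opening": finger opening in m; "gripper_force": force on a finger pad.
Only numpy, scipy, OpenCV 4.12 (cv2) and the standard library are available. Lean on these libraries where they do the work, as an engineer would, in place of code of your own. Each camera call takes 0.05 s, during which the arm holds its last target. There are 200 camera calls.

### The job

The blue lid is only laid on the glass box of leftovers: press down around its rim with the fingertips, section by section, until all six sections (four corners and two long sides) have clicked shut. Leave the white steam vent in the lid open meanwhile so the air can get out, and only then push its flap down shut as the last thing. Let the box stand where it is without lifting it, and leave the mug, the jar and the glass around it alone.

Things in the scene. Friction and masses are not known exactly. Their poses are not given: they have to be found in the camera images.
- box: loose full glass food box, about 0.9 kg, 136 x 196 x 62 mm, plastic lid laid on it: 144 (x) x 204 (y) mm, corner radius 25 mm, its rim a flat 18 mm band in six sections round a fixed sunk panel (108 x 168 mm, top 62 mm above the underside). Origin: centre of the underside, on the worktop; x along the short side (away from the robot at yaw 0), y along the long side (to the left), z up
- corner_near_left (a joint): L-shaped rim corner at box (-x, +y), 70 mm along each edge: 0 = up, 0.006 = clicked (6 mm lower). Slides straight down: resists with up to about 10 N over the first 2 mm, then gives way, snaps down to its stop and stays; released before that it springs back. Pressing anywhere on its flat top works; sections move independently. Always up at the start
- corner_near_right (a joint): corner section at box (-x, -y), as corner_near_left; always up at the start. A small thumb tab sticks out at this corner, it is only to be seen.
- corner_far_left (a joint): corner section at box (+x, +y), as corner_near_left; up or already clicked at the start.
- corner_far_right (a joint): corner section at box (+x, -y), as corner_near_left; always up at the start.
- side_near (a joint): rim section in the middle of the long side at box -x, 68 mm long, behaves as corner_near_left; always up at the start
- side_far (a joint): rim section in the middle of the long side at box +x, 68 mm long, behaves as corner_near_left; up or already clicked at the start
- corner_near_left_top (a point): point on the top face of corner_near_left, in the middle of the band at the bend: box (-58, +88) mm, 74 mm high when up, 68 mm when clicked; moves with the section
- corner_near_right_top (a point): the same for corner_near_right: box (-58, -88) mm
- corner_far_left_top (a point): the same for corner_far_left: box (+58, +88) mm
- corner_far_right_top (a point): the same for corner_far_right: box (+58, -88) mm
- side_near_top (a point): the same for side_near, mid-length: box (-63, 0) mm
- side_far_top (a point): the same for side_far, mid-length: box (+63, 0) mm
- vent (a joint): white steam vent flap on the lid panel, 26 mm wide (x) x 36 mm long x 4 mm thick, hinged along x at box (0, +45) mm, 63 mm high; its free end points to box -y. 0 = standing up 0.8 rad (46 degrees) open, 0.8 = shut flat on the panel, top 67 mm high. It starts 0 to 0.25 shut. Stiff hinge: stays where it is left, about 1.5 N at the free end moves it. Push down on it from above until it lies flat.
- vent_top (a point): point on the flap's upper face, 24 mm from the hinge; with the flap shut it lies at box (0, +21) mm, 67 mm high; moves with the flap
- mug: blue mug, 76 mm across, 88 mm high, handle at its +y, loose, upright, empty; stands about 200 mm to the left or right of the box's centre or 170 mm beyond it; origin: centre of its underside
- jar: amber spice jar with red cap, 52 mm across, 98 mm high, loose, upright; may swap places with the mug and the glass; origin: centre of its underside
- tumbler: green drinking glass, 68 mm across, 95 mm high, loose, upright; origin: centre of its underside

How it is judged:
By the outcome, as a careful person would: the job done as asked, in the order asked, and still so for the second after the job is handed in, with the robot touching nothing.
It also fails if it takes over 54 s, if anything falls off the work surface, if the arm or the gripper's body presses on something with over 40 N, if the wrist force passes 120 N, or if a joint passes its speed limit or range.

## Working session

There is one attempt and no reset: what is moved stays moved. The work goes in short steps, each a Python script; the robot and the scene stay as the last script left them, time stands still between calls to the robot, and variables do not carry over. Pictures are saved under pics/ and viewed, at most 10 in all, crops included, and the job is handed in when it is done.

```bash
mkdir -p pics; python3 - <<'E'
from station import r
import cv2,numpy as np
for n in ("scene","top"):
    s=r.snapshot(n); cv2.imwrite(f"pics/{n}0.png",s["frame"][:,:,::-1])
    print(n,s["fx"],s["fy"],s["cx"],s["cy"],s["dist_coeffs"],np.round(s["R"],3).tolist(),s["t"], (-np.array(s["R"]).T@s["t"]).round(3))
q=r.sense();print(q["clock"],q["orientation"],q["opening"])
E
```

```text
scene 409.99590236241323 409.99590236241323 276.59556300502453 216.97173869339275 [-0.12586902  0.          0.          0.          0.        ] [[-0.218, 0.976, -0.009], [0.642, 0.136, -0.754], [-0.735, -0.17, -0.656]] [ 0.10206936 -0.33750026  1.33582709] [1.221 0.174 0.623]
top 444.0861614636648 444.0861614636648 274.25906072001294 212.89109071890195 [-0.10960097  0.          0.          0.          0.        ] [[-0.029, -1.0, -0.002], [-0.992, 0.029, -0.125], [0.125, -0.002, -0.992]] [0.05248786 0.6238589  0.91625549] [0.505 0.036 0.987]
0.1 [-1.79897003e+02 -6.13038142e-03  1.31066865e+01] 0.08766147100204212
```

View pics/top0.png

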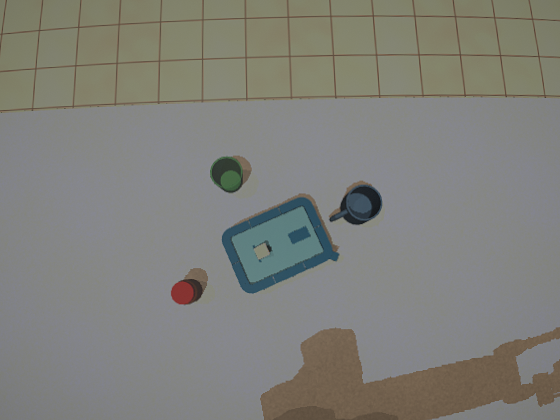

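View pics/scene0.png

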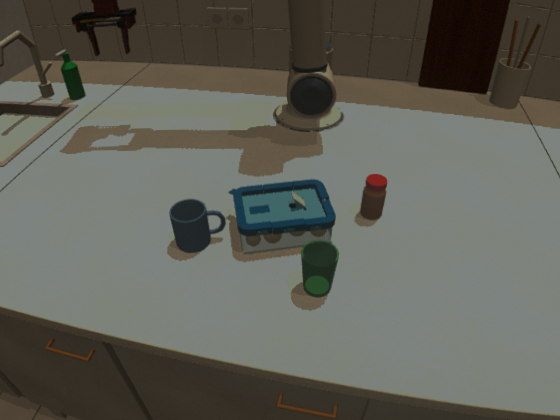

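The top view shows the lid at about (281,245). Its thumb tab is at the lower right (334,256) and the white vent at (262,251). The mug is on the right, the jar on the left and the glass beyond.

```bash
cat > h.py <<'E'
from station import r
import cv2,numpy as np
def rays(s,uv,z):
    K=np.array([[s["fx"],0,s["cx"]],[0,s["fy"],s["cy"]],[0,0,1]])
    n=cv2.undistortPoints(np.float64(uv).reshape(-1,1,2),K,np.array(s["dist_coeffs"]))[:,0]
    R=np.array(s["R"]);C=-R.T@np.array(s["t"]);d=np.c_[n,np.ones(len(n))]@R
    return (C+d*((z-C[2])/d[:,2])[:,None])[:,:2]
def proj(s,P):
    K=np.array([[s["fx"],0,s["cx"]],[0,s["fy"],s["cy"]],[0,0,1]])
    return cv2.projectPoints(np.float64(P),cv2.Rodrigues(np.array(s["R"]))[0],np.array(s["t"]),K,np.array(s["dist_coeffs"]))[0][:,0]
def biggest(m):
    c,_=cv2.findContours(m,cv2.RETR_EXTERNAL,cv2.CHAIN_APPROX_NONE); return max(c,key=cv2.contourArea)
def rect(P):
    (x,y),(a,b),g=cv2.minAreaRect(np.float32(P*1000))
    if a>b: g+=90;a,b=b,a   # angle of short side
    g=(g+90)%180-90
    return np.round([x,y,a,b,g],1)
E
python3 - <<'E'
from h import *
s=r.snapshot("top");f=s["frame"];h=cv2.cvtColor(f,cv2.COLOR_RGB2HSV)
for p in [(281,205),(240,270),(290,275),(250,225),(275,222),(299,235),(262,251),(334,256),(360,205),(345,230)]: print(p,f[p[1],p[0]],h[p[1],p[0]])
blue=cv2.inRange(h,(85,80,30),(125,255,255)); 
roi=np.zeros_like(blue);roi[185:305,210:345]=255
m=cv2.morphologyEx(blue&roi,cv2.MORPH_CLOSE,np.ones((9,9)))
mo=cv2.morphologyEx(m,cv2.MORPH_OPEN,cv2.getStructuringElement(cv2.MORPH_ELLIPSE,(19,19)))
print("lid",rect(rays(s,biggest(mo)[:,0],.074)))
pan=cv2.inRange(h,(75,30,110),(110,255,255))&roi
pan=cv2.morphologyEx(pan,cv2.MORPH_CLOSE,np.ones((25,25)))
print("panel",rect(rays(s,biggest(pan)[:,0],.066)))
v=f.copy();cv2.drawContours(v,[biggest(mo)],-1,(255,0,0),1);cv2.drawContours(v,[biggest(pan)],-1,(255,255,0),1)
cv2.imwrite("pics/seg.png",cv2.resize(v[180:310,200:380],None,fx=4,fy=4,interpolation=0)[:,:,::-1])
E
```

```text
(281, 205) [53 80 93] [100 110  93]
(240, 270) [49 81 97] [100 126  97]
(290, 275) [46 81 97] [ 99 134  97]
(250, 225) [62 82 87] [96 73 87]
(275, 222) [ 93 127 127] [ 90  68 127]
(299, 235) [44 79 96] [100 138  96]
(262, 251) [133 136 117] [ 35  36 136]
(334, 256) [43 78 95] [100 140  95]
(360, 205) [64 83 96] [102  85  96]
(345, 230) [136 137 134] [ 40   6 137]Traceback (most recent call last):
  File "<stdin>", line 8, in <module>
  File "h.py", line 12, in biggest
    c,_=cv2.findContours(m,cv2.RETR_EXTERNAL,cv2.CHAIN_APPROX_NONE); return max(c,key=cv2.contourArea)
                                                                            ~~~^^^^^^^^^^^^^^^^^^^^^^^
ValueError: max() iterable argument is empty
```

```bash
python3 - <<'E'
from h import *
s=r.snapshot("top");f=s["frame"];h=cv2.cvtColor(f,cv2.COLOR_RGB2HSV)
roi=np.zeros(f.shape[:2],np.uint8);roi[185:305,210:341]=255
m=cv2.inRange(h,(80,45,30),(115,255,255))&roi
o=np.zeros_like(m);cv2.drawContours(o,[biggest(m)],-1,255,-1)
mo=cv2.morphologyEx(o,cv2.MORPH_OPEN,cv2.getStructuringElement(cv2.MORPH_ELLIPSE,(25,25)))
print("lid",rect(rays(s,biggest(mo)[:,0],.074)))
pan=cv2.inRange(h,(70,40,108),(110,255,255))&roi
pan=cv2.morphologyEx(pan,cv2.MORPH_CLOSE,np.ones((25,25)))
print("panel",rect(rays(s,biggest(pan)[:,0],.066)))
v=f.copy();cv2.drawContours(v,[biggest(mo)],-1,(255,0,0),1);cv2.drawContours(v,[biggest(pan)],-1,(255,255,0),1)
cv2.imwrite("pics/seg.png",cv2.resize(v[180:310,200:380],None,fx=4,fy=4,interpolation=0)[:,:,::-1])
E
```

```text
lid [554.9  31.9 143.5 203.5  22.3]
panel [556.5  28.3 144.5 212.7  21.9]
```

View pics/seg.png

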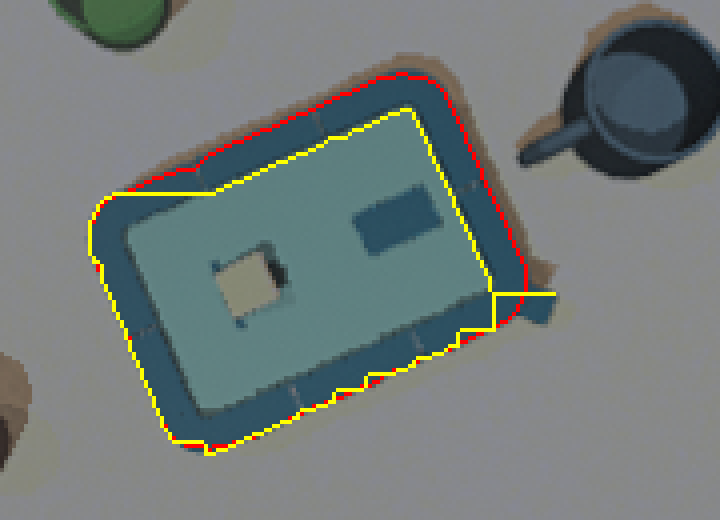

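The lid outline fits at 143.5 x 203.5 mm: centre (0.555, 0.032), yaw 22.3°. The far-left corner already looks lower. I'll move in now.

```bash
cat >> h.py <<'E'
L=.182; C=np.array([.555,.032]); YAW=22.3
c,sn=np.cos(np.radians(YAW)),np.sin(np.radians(YAW)); RB=np.array([[c,-sn],[sn,c]])
def W(x,y,z): return [*(C+RB@np.array([x,y])/1000),z/1000+L]
O=[180,0,YAW]
def press(x,y,zs,fmax,top=115):
    """go above, then step down through zs (tip heights, mm) until force passes fmax"""
    r.servo_line(W(x,y,top),speed=.25)
    r.servo_line(W(x,y,zs[0]),speed=.12); out=[]
    for z in zs[1:]:
        r.servo_line(W(x,y,z),speed=.03); r.wait(.05)
        q=r.sense(); F=q["contact_force"][2]; out.append((z,round((q["tcp_pos"][2]-L)*1000,1),round(float(F),1)))
        if F>fmax: break
    r.servo_line(W(x,y,top),speed=.25); print((x,y),out,round(r.sense()["clock"],1))
E
python3 - <<'E'
from h import *
r.grab(5); r.reach(W(-63,0,130),O)
print(r.sense()["orientation"],r.sense()["opening"],r.sense()["clock"])
press(-61,0,[77,74,72,70,68,67,66],18)
s=r.snapshot("top");cv2.imwrite("pics/t1.png",s["frame"][:,:,::-1])
E
```

```text
[ 1.79982923e+02 -5.34157409e-03  2.22353741e+01] 0.0004581173543941578 4.025
(-61, 0) [(74, np.float64(74.5), -0.5), (72, np.float64(73.5), 7.4), (70, np.float64(70.1), 0.8), (68, np.float64(68.3), 3.1), (67, np.float64(68.2), 7.2), (66, np.float64(68.1), 11.4)] 6.9
```

```bash
python3 - <<'E'
from h import *
Z=[77,72,70,67,65]
for x,y in [(-57,-87),(57,-87),(61,0),(57,87),(-57,87)]: press(x,y,Z,16)
r.servo_line(W(-110,60,160),speed=.25)
s=r.snapshot("top");cv2.imwrite("pics/t2.png",cv2.resize(s["frame"][170:310,200:390],None,fx=4,fy=4)[:,:,::-1])
s=r.snapshot("scene");cv2.imwrite("pics/s2.png",cv2.resize(s["frame"][160:270,200:400],None,fx=4,fy=4)[:,:,::-1])
E
```

```text
(-57, -87) [(72, np.float64(73.6), 5.4), (70, np.float64(70.1), -0.1), (67, np.float64(67.9), 5.3), (65, np.float64(67.7), 13.4)] 9.5
(57, -87) [(72, np.float64(73.6), 5.0), (70, np.float64(70.4), 0.0), (67, np.float64(67.9), 6.7), (65, np.float64(67.6), 12.8)] 12.2
(61, 0) [(72, np.float64(72.4), -0.6), (70, np.float64(70.0), 1.0), (67, np.float64(68.2), 4.7), (65, np.float64(68.0), 12.0)] 14.8
(57, 87) [(72, np.float64(72.4), 0.7), (70, np.float64(70.0), 0.3), (67, np.float64(68.0), 4.7), (65, np.float64(67.7), 12.1)] 17.4
(-57, 87) [(72, np.float64(73.5), 5.4), (70, np.float64(70.1), -0.5), (67, np.float64(67.9), 5.9), (65, np.float64(67.6), 15.4)] 20.1
```

View pics/s2.png

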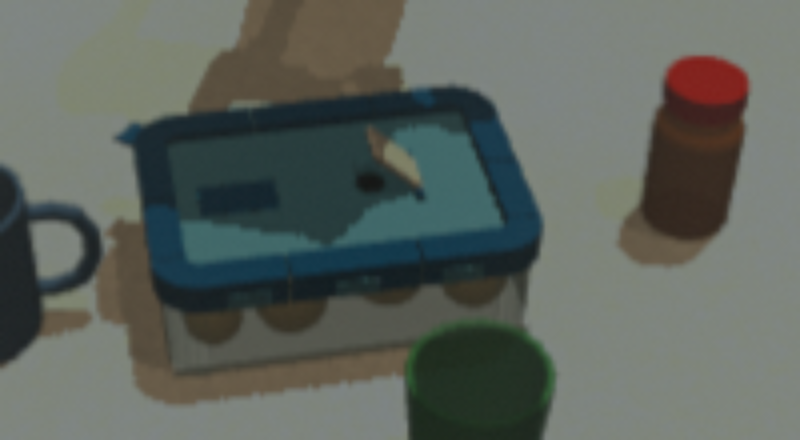

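All six sections are at stop height (about 68 mm under 12–15 N), and the picture shows an even rim with the vent still open. Next I'll shut the vent.

```bash
python3 - <<'E'
from h import *
press(0,18,[94,88,82,76,72,69,67,65,63.5],16)
r.servo_line(W(-110,60,190),speed=.25)
r.move_joints([-80.14,5.22,70.514,0,104.267,-3.249])
a=[]
for n,(y0,y1,x0,x1) in {"top":(170,310,200,390),"scene":(160,270,200,400)}.items():
    s=r.snapshot(n);a.append(cv2.resize(s["frame"][y0:y1,x0:x1],(600,300)))
cv2.imwrite("pics/end.png",np.vstack(a)[:,:,::-1]);print(r.sense()["clock"])
E
```

```text
(0, 18) [(88, np.float64(88.7), 2.7), (82, np.float64(84.2), 6.2), (76, np.float64(78.2), 6.6), (72, np.float64(73.5), 4.3), (69, np.float64(70.0), 2.9), (67, np.float64(67.3), 3.7), (65, np.float64(67.0), 11.0), (63.5, np.float64(66.8), 17.1)] 24.7
27.9833
```

View pics/end.png

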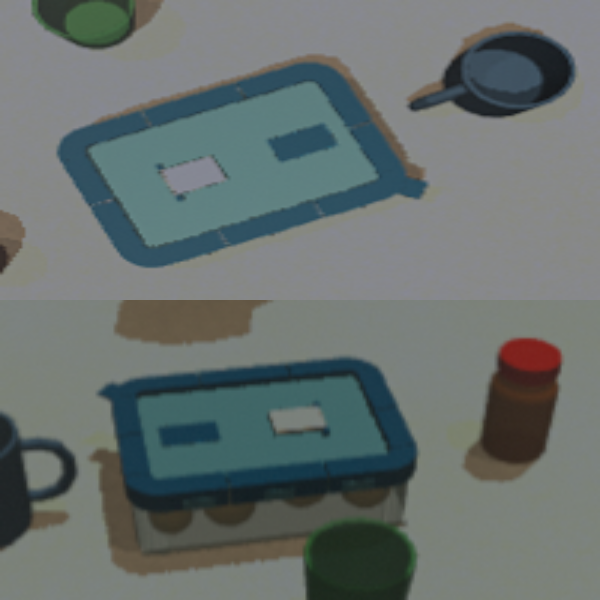

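The vent lies flat, the rim is even all round, and the mug, jar and glass haven't moved.

```bash
python3 -c "
from station import r
print(r.hand_in())"
```

```text
the job is handed in; nothing more can be done
None
```

All six lid sections are clicked shut and the vent was pushed flat last; the box stayed where it was, the mug, jar and glass were left alone, and the job was handed in at about 28 s.

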